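Hold the spring clip open around the inspection card

TASK

Pinch the handles of the yellow spring clip to spread its jaws, take it off the steel strip, and hold it upright and wide open around the middle of the top edge of the inspection card with the red band: one jaw on each face, along the edge, the edge roughly half-way between the lips and the pivot, nothing of the clip touching the card, so that I can slip the certificate in. Finish like that, still pinching the clip open. Do not bump or push the card, and leave the black clip, the blue-banded card and everything else on the bench as they are.

Things in the scene. Friction and masses are not known exactly. Their poses are not given: they have to be found in the camera images.
- clip_yellow: The yellow clip to use: upright plastic spring clip like a clothes peg, about 60 g, two halves swinging about a steel pivot bar (10 mm thick, 36 mm long along y). Origin at the pivot bar's centre, z up; it opens along x. At the start it is clamped astride the rest's steel strip, pivot bar on the strip's top edge (origin 80 mm above the table). A half turn makes no difference.
- clip_yellow_handles (a point): point 27 mm above the yellow clip's pivot, between its two flat handles (32 mm wide along y, 3 mm thick). Closed, they lean apart, tops 39 mm above the pivot, 48 mm over the outside. Pinch them along x from above: at the hard stop they are upright and parallel, 18 mm over the outside, tops 42 mm above the pivot. Clear height below this point down to 5 mm above the pivot.
- clip_yellow_lips (a point): point 40 mm below the yellow clip's pivot, between its two jaw lips (44 mm wide along y). Lips 1 mm apart when closed, about 28 mm when fully open (40 mm over the outside); their lower ends are 43 mm below the pivot closed, 40 mm when open.
- clip_yellow_a (a joint): swing of each half of the yellow clip from closed, rad: 0 closed, about 0.04 clamped on the strip, 0.36 fully open (hard stop); both halves move alike, against a spring: pinching near the handle tops takes about 6 N to begin and 12 N to the stop, at 27 mm above the pivot about 8 and 17 N; let go, it snaps shut.
- rest: clip rest, fixed to the bench: grey foot 70 x 170 x 12 mm carrying an upright steel strip along its y, 4 mm thick, 160 mm long, top edge 75 mm above the table. Origin at the centre of its underside. The two clips sit on the strip 45 mm either side of its middle; which is on which side varies
- card_red: The card to use: white inspection card with a red band low on both faces, upright in a loose dark steel stand (0.9 kg, 55 x 90 x 26 mm high) with red strips. Card rigid, 3 mm thick along x, 80 mm wide along y, top edge 107 mm above the table. Origin at the centre of the stand's underside; x square to the card's faces, y along its top edge.
- card_red_top (a point): middle of the top edge of the red-banded card, 107 mm above the table; axes as the card's
- clip_black: Not to be touched: black clip, otherwise the same as the yellow one, clamped on the same strip 90 mm away
- card_blue: Not to be touched: white inspection card with a blue band low on both faces, upright in a loose dark steel stand (0.9 kg, 55 x 90 x 26 mm high) with blue strips. Card rigid, 3 mm thick along x, 80 mm wide along y, top edge 107 mm above the table. Origin at the centre of the stand's underside; x square to the card's faces, y along its top edge.
- valve: bystander: grey valve block 50 x 102 x 72 mm high, brass top and red caps; origin under its centre
- gauge: bystander: brass ring gauge, 56 mm diameter, 16 mm high; origin under its centre
- jar: bystander: amber jar, 54 mm diameter, 60 mm high; origin under its centre
- plug: bystander: aluminium plug, 36 mm diameter, 36 mm high; origin under its centre
Mind the look-alikes: they are no part of the job. What is shaped like the rest but green or purple is not meant. Of the things that look like the clip_yellow, the larger one is meant.

How it is judged (in metres and radians):
On the way:
1. the yellow clip is squeezed open in the fingers and clear of the rest (value of joint clip_yellow_a above 0.2 rad and contact force between the fingers and clip_yellow above 2 N and distance of clip_yellow from where it was at the start of the episode above 0.03 m and contact force between clip_yellow and rest below 0.1 N), for 0.2 s.
At the end, for the whole second after the job is handed in: Yellow clip pinched open in the fingers (over 0.25 rad each half), upright (14 deg), along the red card's edge (11 deg); the edge 8-32 mm below the pivot, within 11 mm of mid-plane, 15 mm of the edge's middle; nothing touches the card; card upright, moved under 12 mm; all still (value of joint clip_yellow_a above 0.25 rad and contact force between the fingers and clip_yellow above 2 N and z of card_red_top in the frame of clip_yellow between -0.032 and -0.008 m and x of card_red_top in the frame of clip_yellow between -0.011 and 0.011 m and y of card_red_top in the frame of clip_yellow between -0.015 and 0.015 m and angle between the y axis of clip_yellow and the y axis of card_red, either way round below 0.2 rad and angle between clip_yellow's own z axis and vertical below 0.25 rad and contact force between each of clip_yellow, the arm, the fingers and card_red below 0.2 N and linear speed of clip_yellow below 0.02 m/s and linear speed of card_red below 0.01 m/s and distance of card_red from where it was at the start of the episode below 0.012 m and angle between card_red's own z axis and vertical below 0.05 rad); the arm keeps its last pose, push and grip.
It fails at once if the clip or the robot knocks the red-banded card (over 10 N) (contact force between any of clip_yellow, the fingers, the arm and card_red above 10 N).
It fails at once if the red-banded card is pushed more than 15 mm (distance of card_red from where it was at the start of the episode above 0.015 m).
It fails at once if the black clip or the blue-banded card is moved (over 10 mm) (distance of any of clip_black, card_blue from where it was at the start of the episode above 0.01 m).
It fails at once if a bystander on the bench is moved (over 10 mm) (distance of any of valve, gauge, jar, plug from where it was at the start of the episode above 0.01 m).
It also fails if it takes over 38 s, if anything falls off the work surface, if the arm or the gripper's body presses on something with over 40 N, if the wrist force passes 120 N, or if a joint passes its speed limit or range.

ROBOT

A 6-joint arm with a two-finger parallel gripper is mounted at the origin on the work surface. World frame = base frame: x ahead of the robot, y to its left, z up, the work surface at z = 0. Lengths are in m, angles in degrees, forces in N, time in s.
With the tool pointing down it reaches from about 0.4 to 0.825 m from the base axis. Payload 7 kg.
Tool frame: the origin (TCP) lies midway between the tips of the shut fingers; the grasp point (between the pads) lies hold_point_z behind it (hold_point_z is the distance from the TCP to the grasp point, in m); z points along the fingers, y is the line along which they close (so a half turn about z gives the same grasp; the last joint's range is limited). The gripper opens to 88 mm and grips with 3 to 60 N. Pads are 19 mm wide; open, the fingers measure 130 mm over their backs; the gripper's body (78 mm by 193 mm) begins 47 mm behind the grasp point.
Start: joints at [16.507, 20.546, 0.682, 0, -70.136, -16.507], TCP at [0.675, -0, 0.227] pointing down, gripper open.
Joint ranges: [-176.03, 176.03], [-82.01, 121.73], [-58.28, 71.71], [-173.87, 95.51], [-174.79, -0.11], [-173.66, 173.66]. Speed limits (degrees/s): [136.94, 136.94, 172.46, 180, 180, 180].

INTERFACE

Orientations are given as [roll, pitch, yaw] about the fixed x, y, z axes, in that order (R = Rz(yaw) Ry(pitch) Rx(roll)).
In Python, from plant import * gives the robot as it stands.
- The arm moves only by the tool step_arm, never from a script. Its argument "steps" is a list that holds one entry, the list of rows, each a list of 6 numbers: the shift along the tool's x, y, z scaled (see below), then the turn, a rotation vector about the tool's x, y, z scaled (see below). In form: [[[tx, ty, tz, wx, wy, wz], ...]]. A call has 1 to 20 rows; each row is the pose to reach, as a shift and turn from the pose commanded when the call began, along the tool's axes at that moment; what a row does not reach only later rows make up. The controller multiplies each number of a shift by 100 mm and each number of a turn by 0.5 rad. A row lasts 1/10 s, in which the tool goes at most 50 mm and 8.59 degrees, less where a joint would pass 70% of its speed; a pose out of reach is approached as far as the arm can. A call with a number of a shift or a turn outside -1 to 1 is refused whole. A call with a gripper value outside its range is refused whole. "jaw" is the closure in counts, from 0 (fully open) to 255 (shut), set as the call begins (left out, the last holds). The fingers move at their own pace and stop on an object; the grip force is fixed at half the most. Time passes only in rows, so rows that repeat a pose let the fingers close. It gives the time, the measured TCP pose, the force, the opening and the grip force at its end, in the units of the state.
- get_obs(): the state, without advancing time (a new reading comes with each control period).
- snapshot(name): name is "scene" or "side" or "wrist"; returns (picture, depth): 384x512x3 uint8, red, green, blue; 384x512 float32, m along the optical axis (not along the pixel's ray), 0 where there is no reading.
- calibration(name): a dict with "mtx" (3x3 intrinsics, pixels), "dist" ([k1, k2, p1, p2, k3] as OpenCV has them; the pictures are not rectified), "rvec" (rotation vector, rad) and "tvec" (3), from world to camera coordinates, as OpenCV has them. Camera axes: x right, y down, z forward; pixel columns grow to the right and rows downward; lengths in m; the calibration is good to about 2 mm. A picture is of the moment at which its call begins: read the wrist's pose just before it. calibration takes no time and is no camera call; for the wrist camera it gives the pose at the moment of the call.
- close_job(): hands the job in; it is judged then, once.
The state is a dict: "clock": time; "joint_pos": joint angles; "qvel": joint speeds; "tau": joint torques, N m; "tool_pos": TCP position; "orientation": TCP orientation; "force": force on the tool from outside, world axes, zero at the start; "moment": the same for the moment, N m; "opening": finger opening in m; "gripper_force": force on a finger pad.
Only numpy, scipy, OpenCV 4.12 (cv2) and the standard library are available. Lean on these libraries where they do the work, as an engineer would, in place of code of your own. Each camera call takes 0.05 s, during which the arm holds its last target. There are 200 camera calls.

## Working session

There is one attempt and no reset: what is moved stays moved. The work goes in short steps, Python scripts to look and compute and a tool call to move; the robot and the scene stay as the last step left them, time stands still between calls to the robot, and variables do not carry over. Pictures are saved under pics/ and viewed, at most 10 in all, crops included, and the job is handed in when it is done.

Besides the shell and the picture viewer there is one more tool, called after "Emit:" as name([rows], argument=value, ...), one row to a line, values as JSON. step_arm: Moves the arm, as the interface text tells. Its arguments: {"type":"object","properties":{"steps":{"type":"array","items":{"type":"array","items":{"type":"array","items":{"type":"number","minimum":-1,"maximum":1}}}},"jaw":{"type":"number"}},"required":["steps"]}

```bash
mkdir -p pics; ls
cat > h.py <<'E'
from plant import *
import numpy as np, cv2
from scipy.spatial.transform import Rotation as R
def world(name, cal, dep):
    """HxWx3 world points"""
    h,w=dep.shape
    u,v=np.meshgrid(np.arange(w),np.arange(h))
    p=cv2.undistortPoints(np.stack([u,v],-1).reshape(-1,1,2).astype(np.float32),cal["mtx"],cal["dist"]).reshape(h,w,2)
    c=np.dstack([p*dep[...,None],dep])
    Rm=cv2.Rodrigues(np.array(cal["rvec"],float))[0]
    return (c-np.ravel(cal["tvec"]))@Rm
def shot(name):
    cal=calibration(name); cal={k:np.array(v,float) for k,v in cal.items()}
    im,d=snapshot(name)
    np.savez(f"{name}.npz",im=im,d=d,W=world(name,cal,d))
    cv2.imwrite(f"pics/{name}_raw.png",im[...,::-1])
    return im,d,world(name,cal,d)
E
python3 - <<'E'
from h import *
o=get_obs(); print(o)
a=shot("scene")[0]; b=shot("side")[0]
import os
big=cv2.resize(a,(800,600)); cv2.imwrite("pics/a1.png",big[...,::-1])
cv2.imwrite("pics/b1.png",cv2.resize(b,(800,600))[...,::-1])
E
```

```text
pics
{'clock': 0.0, 'joint_pos': array([ 1.65063570e+01,  2.05896293e+01,  6.34941817e-01, -1.97185550e-02,
       -7.01369113e+01, -1.65070377e+01]), 'qvel': array([-0.03894513, -0.00555432,  0.02669466,  0.03105417, -0.03620904,
       -0.07901965]), 'tau': array([-8.00930356e-04, -5.82726967e+01,  2.93058443e+01,  6.99745238e+00,
        6.93249181e-03, -2.06530804e-04]), 'tool_pos': array([ 6.74513746e-01, -3.50606004e-05,  2.25653217e-01]), 'orientation': array([ 1.79906909e+02, -8.25573410e-03, -9.00073887e+01]), 'force': array([ 1.03887486, -0.11643519, -0.04200878]), 'moment': array([ 0.02065282, -0.00204194, -0.02995377]), 'gripper_force': 0.0, 'opening': 0.08738610197094757}
```

View pics/a1.png

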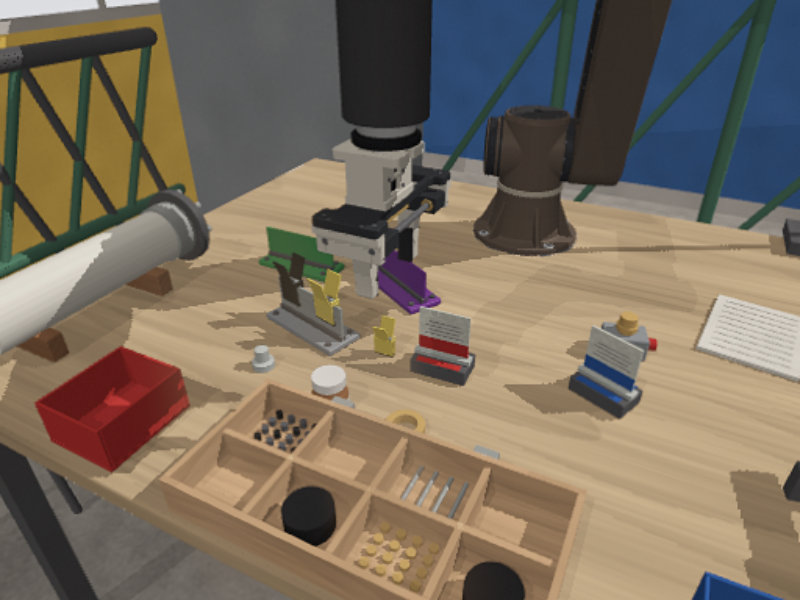

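View pics/b1.png

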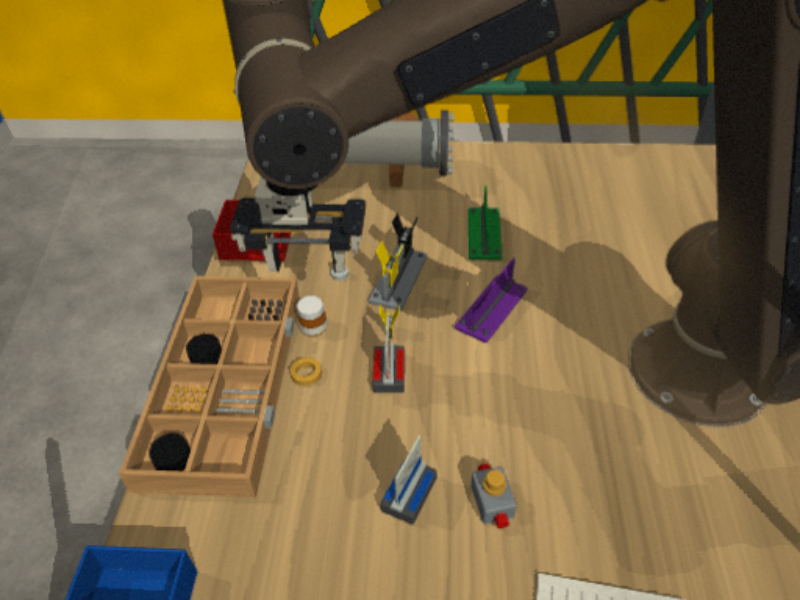

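Two yellow clips are visible. One is at scene (325,297) / side (388,262), astride the grey strip beside the black clip. A smaller one is at scene (385,337) / side (388,318), standing on the table between the rest and the red card. The one on the grey rest is larger and fits the description. The green and purple rests are decoys. The red card is at scene (443,345) and the blue one at (605,370). I'll confirm in a crop and measure from both views.

Run:
```python
from h import *
for n in ("scene","side"):
    z=np.load(n+".npz"); im,W,d=z["im"],z["W"],z["d"]
    hsv=cv2.cvtColor(im,cv2.COLOR_RGB2HSV); H,S,V=[hsv[...,i].astype(int) for i in range(3)]
    X,Y,Z=[W[...,i] for i in range(3)]
    ok=(d>0)&(X>.35)&(X<.95)&(abs(Y)<.5)&(Z>.004)&(Z<.135)
    s=512/800
    for nm,m in dict(yel=(H>20)&(H<35)&(S>120)&(V>80),red=((H<6)|(H>174))&(S>150),white=(S<40)&(V>150),blk=(V<60)).items():
        k,lab,st,c=cv2.connectedComponentsWithStats((m&ok).astype(np.uint8))
        for i in range(1,k):
            if st[i,4]<25: continue
            P=W[lab==i]
            xy=P[:,:2]; e,v=np.linalg.eigh(np.cov(xy.T))
            print(n,nm,"px800",(c[i]/s).round(),st[i,4],"mean",P.mean(0).round(3),"min",np.percentile(P,2,axis=0).round(3),"max",np.percentile(P,98,axis=0).round(3),"dir",round(np.degrees(np.arctan2(v[1,1],v[0,1])),1))
a=np.load("scene.npz")["im"];b=np.load("side.npz")["im"]
A=cv2.resize(a[140:250,160:310],(800,587),interpolation=2)
B=cv2.resize(b[125:260,200:320],(533,600),interpolation=2)
cv2.imwrite("pics/c1.png",cv2.resize(np.hstack([cv2.resize(A,(450,330)),cv2.resize(B,(293,330))]),(800,355))[...,::-1])
```

```text
scene yel px800 [326. 295.] 386 mean [ 0.56  -0.179  0.087] min [ 0.538 -0.2    0.044] max [ 0.581 -0.159  0.12 ] dir -155.9
scene yel px800 [384. 336.] 267 mean [ 0.556 -0.074  0.036] min [ 0.538 -0.09   0.006] max [ 0.572 -0.06   0.061] dir 169.9
scene red px800 [443. 346.] 219 mean [0.552 0.026 0.047] min [ 0.549 -0.012  0.036] max [0.555 0.062 0.057] dir 92.7
scene red px800 [652. 344.] 28 mean [0.372 0.316 0.025] min [0.364 0.311 0.017] max [0.377 0.32  0.03 ] dir -166.6
scene red px800 [113. 406.] 4603 mean [ 0.866 -0.329  0.038] min [ 0.795 -0.389  0.005] max [ 0.931 -0.27   0.071] dir 54.7
scene red px800 [438. 363.] 98 mean [0.571 0.026 0.027] min [ 0.564 -0.008  0.025] max [0.577 0.057 0.029] dir 93.4
scene white px800 [618. 338.] 54 mean [0.482 0.265 0.092] min [0.395 0.23  0.029] max [0.519 0.3   0.108] dir 173.6
scene white px800 [340. 342.] 30 mean [ 0.574 -0.147  0.012] min [ 0.544 -0.162  0.01 ] max [ 0.599 -0.136  0.014] dir 159.7
scene white px800 [261. 349.] 37 mean [ 0.67  -0.232  0.035] min [ 0.662 -0.242  0.03 ] max [ 0.678 -0.223  0.037] dir 109.2
scene white p
[... 3557 characters left out ...]
 90.9
side blk px800 [402. 247.] 217 mean [ 0.537 -0.249  0.061] min [ 0.52  -0.287  0.016] max [ 0.553 -0.178  0.117] dir 81.6
side blk px800 [204. 349.] 354 mean [0.881 0.01  0.036] min [ 0.855 -0.022  0.017] max [0.909 0.033 0.042] dir 131.1
side blk px800 [387. 388.] 49 mean [0.547 0.072 0.016] min [0.523 0.069 0.005] max [0.571 0.075 0.023] dir -177.7
side blk px800 [169. 452.] 499 mean [0.88  0.227 0.036] min [0.855 0.196 0.017] max [0.909 0.25  0.042] dir 128.0
side blk px800 [405. 509.] 101 mean [0.506 0.299 0.016] min [0.466 0.249 0.006] max [0.542 0.316 0.026] dir -148.5
side blk px800 [477. 497.] 49 mean [0.399 0.278 0.021] min [0.392 0.251 0.009] max [0.406 0.304 0.033] dir 105.0
```

View pics/c1.png

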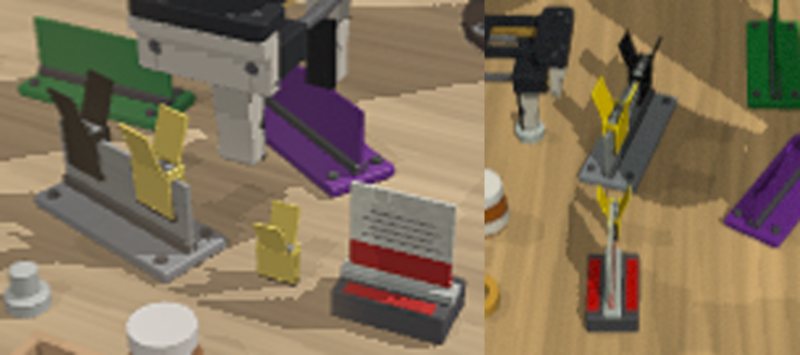

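The crop confirms it: the large yellow clip is on the grey strip next to the black one, and the small yellow clip stands free on the table. Next I'll move above the clip for a wrist view.

Emit:
step_arm([
  [[0.3, 0.2, 0, 0, 0, 0.14], [0.6, 0.4, 0, 0, 0, 0.28], [0.8, 0.6, 0, 0, 0, 0.42], [0.9, 0.75, 0, 0, 0, 0.56], [0.9, 0.75, 0, 0, 0, 0.56]],
], jaw=0)

```text
clock: 0.6
tool_pos: [0.5981, -0.0913, 0.2267]
orientation: [180.0, 0.0, -106.3]
force: [0.5, 0.3, -0.5]
opening: 0.0872
gripper_force: 0.0
```

Run:
```python
from h import *
import plant
print([ (k,getattr(plant,k)) for k in dir(plant) if 'hold' in k.lower()], calibration("wrist")["mtx"])
o=get_obs(); print(o["clock"],o["tool_pos"],o["orientation"],o["force"])
im,d,W=shot("wrist"); cv2.imwrite("pics/w1.png",cv2.resize(im,(800,600))[...,::-1])
```

```text
[('hold_point_z', 0.0188)] [[281.59946577   0.         253.89757238]
 [  0.         281.59946577 188.90162852]
 [  0.           0.           1.        ]]
0.6 [ 0.59812921 -0.09134034  0.22670327] [ 1.79967018e+02  5.29223405e-03 -1.06256190e+02] [ 0.54096654  0.3058873  -0.4764978 ]
```

View pics/w1.png

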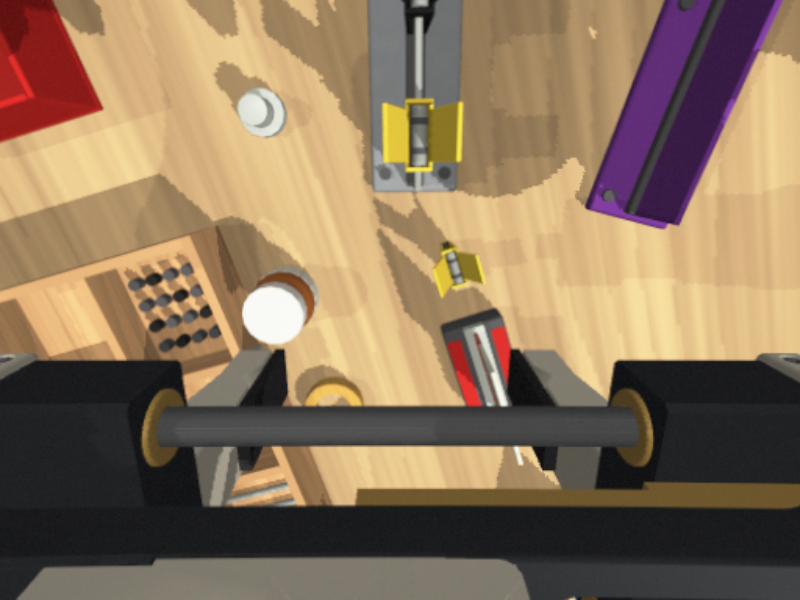

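The wrist view shows the yellow clip's handles at (383–463, 100–172) with the pivot near (419,137). The strip runs almost vertically in the image, so the yaw already fits. The small clip is at (458,268) and the red card top edge runs from about (470,325) to (520,462).

Run:
```python
from h import *
z=np.load("wrist.npz"); im,W,d=z["im"],z["W"],z["d"]
hsv=cv2.cvtColor(im,cv2.COLOR_RGB2HSV); H,S,V=[hsv[...,i].astype(int) for i in range(3)]
def rep(n,m):
    P=W[m]; r=cv2.minAreaRect(P[:,:2].astype(np.float32)*1000); print(n,len(P),"mean",P.mean(0).round(4),"rect c/size/ang",np.round(r[0],1),np.round(r[1],1),round(r[2],1),"z",np.percentile(P[:,2],[2,50,98]).round(3))
X,Y,Z=[W[...,i] for i in range(3)]
v,u=np.mgrid[:384,:512]; s=.64
near=np.hypot(X-.559,Y+.178)<.04
rep("yellow clip",near&(H>20)&(H<35)&(S>120)&(Z>.06)&(Z<.13)&(d>0))
rep("handle tops",near&(H>20)&(H<35)&(S>120)&(Z>.112)&(Z<.13)&(d>0))
st=(S<60)&(Z>.068)&(Z<.082)&(X>.5)&(X<.6)&(Y>-.32)&(Y<-.12)&(v<200*s); rep("strip top",st)
p=W[st][:,:2]; print("strip dir",cv2.fitLine(p.astype(np.float32),1,0,.01,.01).ravel().round(4))
cd=(Z>.100)&(Z<.113)&(X>.52)&(X<.58)&(Y>-.03)&(Y<.09)&(d>0)&(S<60)
if cd.sum()>3: rep("card top wrist",cd)
for n in("scene","side"):
    q=np.load(n+".npz"); Wq=q["W"]; Xq,Yq,Zq=[Wq[...,i] for i in range(3)]
    for lo,hi in((.06,.108),(.100,.112)):
        m=(Xq>.52)&(Xq<.58)&(Yq>-.04)&(Yq<.09)&(Zq>lo)&(Zq<hi)&(q["d"]>0)
        P=Wq[m]
        if len(P)>5: print(n,lo,len(P),"mean",P.mean(0).round(4),"y",np.percentile(P[:,1],[1,99]).round(4),"line",cv2.fitLine(P[:,:2].astype(np.float32),1,0,.01,.01).ravel().round(4), "zmax",np.percentile(P[:,2],98).round(4))
```

```text
yellow clip 1592 mean [ 0.5572 -0.1784  0.101 ] rect c/size/ang [ 558.7 -178. ] [43.6 44.8] 73.8 z [0.074 0.102 0.121]
handle tops 490 mean [ 0.557  -0.1778  0.1177] rect c/size/ang [ 558.7 -178.3] [30.6 45.2] 74.8 z [0.112 0.119 0.121]
strip top 421 mean [ 0.5484 -0.216   0.0761] rect c/size/ang [ 551.4 -199. ] [112.4  17.8] 76.0 z [0.071 0.075 0.082]
strip dir [ 0.2811  0.9597  0.5475 -0.219 ]
card top wrist 120 mean [0.5507 0.0154 0.1064] rect c/size/ang [549.9  25.9] [ 4.  82.3] 2.9 z [0.101 0.107 0.108]
scene 0.06 562 mean [0.5514 0.0245 0.0847] y [-0.0155  0.0639] line [ 0.0499 -0.9988  0.5514  0.0248] zmax 0.1071
scene 0.1 112 mean [0.5513 0.0241 0.1044] y [-0.0155  0.0634] line [ 0.0488 -0.9988  0.5513  0.0214] zmax 0.1085
side 0.06 52 mean [0.5471 0.045  0.0959] y [-0.004   0.0682] line [ 0.0442 -0.999   0.5472  0.0305] zmax 0.1073
side 0.1 34 mean [0.5478 0.0314 0.1057] y [-0.0066  0.0666] line [ 0.0254 -0.9997  0.5473  0.0566] zmax 0.1107
```

Emit:
step_arm([
  [[0.4, 0.06, 0, 0, 0, 0], [0.8, 0.12, 0.1, 0, 0, 0], [0.943, 0.135, 0.4, 0, 0, 0], [0.943, 0.135, 0.7, 0, 0, 0], [0.943, 0.135, 0.8, 0, 0, 0], [0.943, 0.135, 0.8, 0, 0, 0], [0.943, 0.135, 0.8, 0, 0, 0]],
], jaw=0)

```text
clock: 1.35
tool_pos: [0.5621, -0.1765, 0.1475]
orientation: [-179.9, -0.0, -106.0]
force: [-0.6, -0.9, 0.5]
opening: 0.0877
gripper_force: 0.0
```

Run:
```python
from h import *
o=get_obs(); print(o["clock"],o["tool_pos"],o["orientation"],o["force"])
im,d,W=shot("wrist"); cv2.imwrite("pics/w2.png",cv2.resize(im,(800,600))[...,::-1])
hsv=cv2.cvtColor(im,cv2.COLOR_RGB2HSV); H,S=hsv[...,0],hsv[...,1]
X,Y,Z=[W[...,i] for i in range(3)]
for lo in(.06,.11):
    m=(np.hypot(X-.559,Y+.178)<.04)&(H>20)&(H<35)&(S>120)&(Z>lo)&(Z<.13)&(d>0)
    if m.sum()>10: r=cv2.minAreaRect(W[m][:,:2].astype(np.float32)*1000); print(m.sum(),W[m].mean(0),r,W[m][:,2].max())
```

```text
1.35 [ 0.56211491 -0.1765448   0.14746168] [-1.79948749e+02 -1.70147849e-02 -1.05953538e+02] [-0.62405245 -0.86783897  0.50342772]
2242 [ 0.55805365 -0.18017095  0.10059939] ((559.2687377929688, -176.76779174804688), (48.72605514526367, 44.82000732421875), 74.10655212402344) 0.12148061081050893
773 [ 0.5581512  -0.17961697  0.11690016] ((558.6787109375, -178.99960327148438), (31.99283218383789, 44.881629943847656), 74.404541015625) 0.12148061081050893
```

View pics/w2.png

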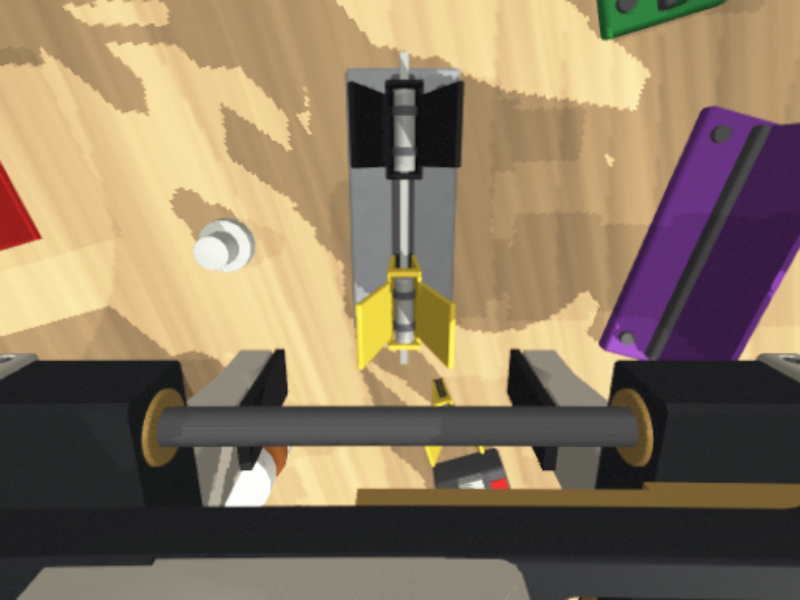

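The clip sits mid-frame at (405,310), about 3 mm right of the finger centre. I'll correct that while descending, then pinch.

Emit:
step_arm([
  [[0.03, 0.026, 0.1, 0, 0, 0], [0.034, 0.026, 0.25, 0, 0, 0], [0.034, 0.026, 0.4, 0, 0, 0], [0.034, 0.026, 0.5, 0, 0, 0], [0.034, 0.026, 0.575, 0, 0, 0], [0.034, 0.026, 0.575, 0, 0, 0], [0.034, 0.026, 0.575, 0, 0, 0], [0.034, 0.026, 0.575, 0, 0, 0]],
], jaw=0)

```text
clock: 2.2
tool_pos: [0.558, -0.1795, 0.0897]
orientation: [-179.9, 0.0, -106.0]
force: [-0.0, -0.1, -0.4]
opening: 0.0877
gripper_force: 0.0
```

Emit:
step_arm([
  [[0, 0, 0, 0, 0, 0], [0, 0, 0, 0, 0, 0], [0, 0, 0, 0, 0, 0], [0, 0, 0, 0, 0, 0], [0, 0, 0, 0, 0, 0], [0, 0, 0, 0, 0, 0], [0, 0, 0, 0, 0, 0], [0, 0, 0, 0, 0, 0], [0, 0, 0, 0, 0, 0], [0, 0, 0, 0, 0, 0], [0, 0, 0, 0, 0, 0], [0, 0, 0, 0, 0, 0]],
], jaw=255)

```text
clock: 3.4
tool_pos: [0.5577, -0.1797, 0.0921]
orientation: [-179.9, -0.0, -106.0]
force: [-8.7, 3.8, 24.9]
opening: 0.0173
gripper_force: 30.0
```

Pinched to the stop at 17.3 mm. Now straight up.

Emit:
step_arm([
  [[0, 0, -0.05, 0, 0, 0], [0, 0, -0.15, 0, 0, 0], [0, 0, -0.3, 0, 0, 0], [0, 0, -0.5, 0, 0, 0], [0, 0, -0.7, 0, 0, 0], [0, 0, -0.9, 0, 0, 0], [0, 0, -1, 0, 0, 0], [0, 0, -1, 0, 0, 0], [0, 0, -1, 0, 0, 0]],
])

```text
clock: 4.3
tool_pos: [0.5571, -0.1793, 0.1883]
orientation: [180.0, 0.0, -106.1]
force: [0.3, -0.4, -1.7]
opening: 0.0173
gripper_force: 30.0
```

Run:
```python
from h import *
o=get_obs(); print(o["clock"],o["tool_pos"],o["orientation"],o["force"],o["opening"])
ims=[]
for n in("scene","side"):
    im,d,W=shot(n); hsv=cv2.cvtColor(im,cv2.COLOR_RGB2HSV); H,S,V=hsv[...,0],hsv[...,1],hsv[...,2]
    m=(np.hypot(W[...,0]-.559,W[...,1]+.178)<.05)&(H>20)&(H<35)&(S>120)&(V>70)&(W[...,2]>.08)&(d>0)
    P=W[m]; print(n,len(P),P.mean(0).round(4),P.min(0).round(4),P.max(0).round(4))
    v,u=np.nonzero(m); c=(int(u.mean()),int(v.mean()))
    ims.append(cv2.resize(im[c[1]-35:c[1]+55,c[0]-60:c[0]+60],(400,300),interpolation=2))
cv2.imwrite("pics/c2.png",np.hstack(ims)[...,::-1])
```

```text
4.3 [ 0.55709209 -0.17933139  0.18833982] [ 1.79952452e+02  1.17223709e-02 -1.06057538e+02] [ 0.27981588 -0.3767545  -1.71562566] 0.017347875467205575
scene 432 [ 0.5643 -0.1757  0.1746] [ 0.5392 -0.2053  0.1395] [ 0.5837 -0.154   0.2216]
side 273 [ 0.5543 -0.1703  0.1954] [ 0.5117 -0.1951  0.1388] [ 0.6033 -0.1394  0.5697]
```

View pics/c2.png

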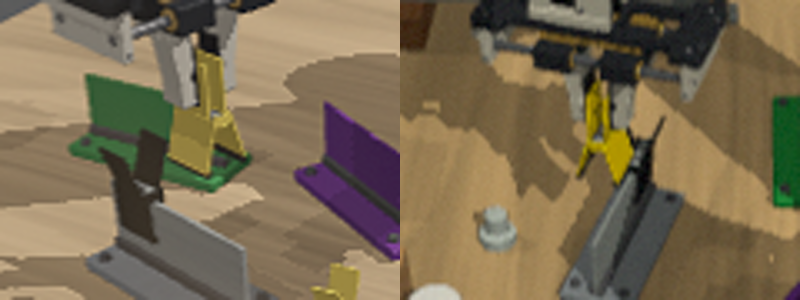

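The clip is held wide open, upright and clear of the rest; the pivot is about 9 mm below the TCP. I'll check its tilt and its offset along y in the grip.

Run:
```python
from h import *
t=np.array([.5571,-.1793,.1883]); yaw=np.radians(-106.06)
ex=np.array([np.cos(yaw),np.sin(yaw)]); ey=np.array([np.sin(yaw),-np.cos(yaw)])
for n in("scene","side"):
    q=np.load(n+".npz"); im,W,d=q["im"],q["W"],q["d"]; hsv=cv2.cvtColor(im,cv2.COLOR_RGB2HSV); H,S,V=hsv[...,0],hsv[...,1],hsv[...,2]
    m=(np.hypot(W[...,0]-.559,W[...,1]+.178)<.05)&(H>20)&(H<35)&(S>120)&(V>70)&(W[...,2]>.08)&(W[...,2]<.23)&(d>0)
    P=W[m]; a=(P[:,:2]-t[:2])@ex; b=(P[:,:2]-t[:2])@ey; z=P[:,2]-t[2]
    lo=z<-.030; hi=z>.022
    for nm,k in(("lips",lo),("tops",hi)): print(n,nm,k.sum(),"along",np.percentile(a[k],[2,98]).round(4),"across",np.percentile(b[k],[2,98]).round(4))
    for s in np.arange(-.022,.022,.0055):
        k=(a>=s)&(a<s+.0055)
        if k.sum()>3: print("  a%.4f zmin %.4f zmax %.4f"%(s,z[k].min(),z[k].max()))
```

```text
scene lips 132 along [-0.0212  0.0204] across [-0.0212  0.0159]
scene tops 51 along [-0.0153  0.0086] across [-0.0097  0.0066]
  a-0.0220 zmin -0.0471 zmax 0.0088
  a-0.0165 zmin -0.0479 zmax 0.0326
  a-0.0110 zmin -0.0439 zmax 0.0324
  a-0.0055 zmin -0.0479 zmax 0.0329
  a-0.0000 zmin -0.0467 zmax 0.0333
  a0.0055 zmin -0.0488 zmax 0.0326
  a0.0110 zmin -0.0480 zmax -0.0110
  a0.0165 zmin -0.0468 zmax -0.0109
side lips 54 along [-0.0222  0.0203] across [-0.0148  0.0209]
side tops 33 along [-0.0164  0.0119] across [-0.0102  0.0099]
  a-0.0220 zmin -0.0495 zmax 0.0208
  a-0.0165 zmin -0.0483 zmax 0.0336
  a-0.0110 zmin -0.0490 zmax 0.0343
  a-0.0055 zmin -0.0470 zmax 0.0317
  a-0.0000 zmin -0.0473 zmax 0.0319
  a0.0055 zmin -0.0461 zmax 0.0299
  a0.0110 zmin -0.0454 zmax 0.0301
  a0.0165 zmin -0.0453 zmax -0.0245
```

Emit:
step_arm([
  [[-0.1, 0.03, 0, 0, 0, -0.06], [-0.3, 0.1, 0, 0, 0, -0.2], [-0.5, 0.16, 0, 0, 0, -0.33], [-0.7, 0.22, 0, 0, 0, -0.46], [-0.9, 0.29, 0, 0, 0, -0.6], [-1, 0.32, 0, 0, 0, -0.658], [-1, 0.32, 0, 0, 0, -0.658], [-1, 0.32, 0, 0, 0, -0.658]],
])

```text
clock: 5.2
tool_pos: [0.5543, -0.0744, 0.1888]
orientation: [180.0, -0.0, -87.2]
force: [-0.0, 0.1, -0.3]
opening: 0.0172
gripper_force: 30.0
```

Emit:
step_arm([
  [[-0.15, 0, 0, 0, 0, 0], [-0.35, 0, 0, 0, 0, 0], [-0.55, 0, 0, 0, 0, 0], [-0.75, 0, 0, 0, 0, 0], [-0.9, 0, 0, 0, 0, 0], [-1, 0, 0, 0, 0, 0], [-1, 0, 0, 0, 0, 0], [-1, 0, 0, 0, 0, 0], [-1, 0, 0, 0, 0, 0]],
])

```text
clock: 6.1
tool_pos: [0.5494, 0.0249, 0.189]
orientation: [180.0, -0.0, -87.2]
force: [-0.0, 0.1, 0.0]
opening: 0.0172
gripper_force: 30.0
```

```bash
cat > chk.py <<'E'
from h import *
import sys
o=get_obs(); t=o["tool_pos"]; print(o["clock"],t.round(4),o["orientation"].round(2),o["force"].round(2),round(o["opening"],4))
ims=[]
for n in("scene","side"):
    im,d,W=shot(n); hsv=cv2.cvtColor(im,cv2.COLOR_RGB2HSV); H,S,V=hsv[...,0],hsv[...,1],hsv[...,2]
    X,Y,Z=W[...,0],W[...,1],W[...,2]; near=(np.hypot(X-.55,Y-.025)<.055)&(d>0)
    y=near&(H>20)&(H<35)&(S>120)&(V>70)&(Z<t[2]+.05); P=W[y]
    L=P[P[:,2]<t[2]-.03]
    for nm,Q in(("clip",P),("lips",L)): print(n,nm,len(Q),"lo",np.percentile(Q,2,axis=0).round(4),"hi",np.percentile(Q,98,axis=0).round(4))
    c=near&(S<60)&(V>120)&(Z>.06)&(Z<.11); Q=W[c]; print(n,"card",len(Q),"lo",np.percentile(Q,2,axis=0).round(4),"hi",np.percentile(Q,98,axis=0).round(4),cv2.fitLine(Q[:,:2].astype(np.float32),1,0,.01,.01).ravel().round(4))
    v,u=np.nonzero(y); a,b=int(u.mean()),int(v.mean())
    ims.append(cv2.resize(im[b-35:b+55,a-60:a+60],(400,300),interpolation=2))
cv2.imwrite(sys.argv[1],np.hstack(ims)[...,::-1])
E
python3 chk.py pics/c3.png
```

```text
6.1 [0.5494 0.0249 0.189 ] [ 1.7999e+02 -1.0000e-02 -8.7220e+01] [-0.03  0.12  0.05] 0.0172
scene clip 472 lo [0.5344 0.0046 0.1424] hi [0.5697 0.0459 0.2152]
scene lips 166 lo [0.5325 0.005  0.1421] hi [0.5703 0.0459 0.1585]
scene card 502 lo [ 0.548  -0.0149  0.0608] hi [0.5542 0.0634 0.1077] [ 0.0446 -0.999   0.5512  0.028 ]
side clip 202 lo [0.5297 0.0061 0.1444] hi [0.5664 0.0488 0.2227]
side lips 53 lo [0.5293 0.0061 0.1428] hi [0.5672 0.0488 0.1584]
side card 54 lo [ 0.5451 -0.0035  0.071 ] hi [0.5495 0.0685 0.1081] [ 0.0444 -0.999   0.5458  0.062 ]
```

View pics/c3.png

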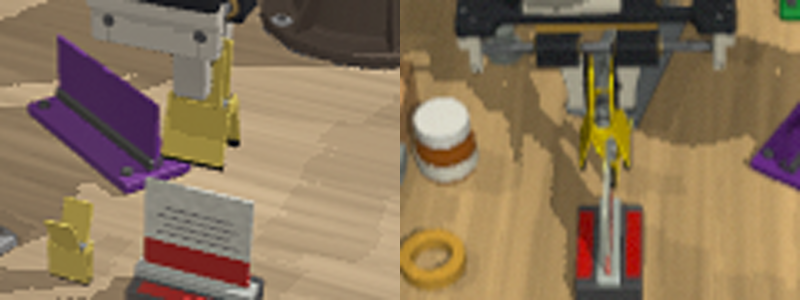

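The clip hangs open directly over the card, centred to about 1 mm in both directions. Lowering slowly by 53 mm.

Emit:
step_arm([
  [[0, 0, 0.05, 0, 0, 0], [0, 0, 0.1, 0, 0, 0], [0, 0, 0.15, 0, 0, 0], [0, 0, 0.2, 0, 0, 0], [0, 0, 0.25, 0, 0, 0], [0, 0, 0.3, 0, 0, 0], [0, 0, 0.35, 0, 0, 0], [0, 0, 0.4, 0, 0, 0], [0, 0, 0.45, 0, 0, 0], [0, 0, 0.5, 0, 0, 0], [0, 0, 0.53, 0, 0, 0], [0, 0, 0.53, 0, 0, 0], [0, 0, 0.53, 0, 0, 0], [0, 0, 0.53, 0, 0, 0], [0, 0, 0.53, 0, 0, 0]],
])

```text
clock: 7.7
tool_pos: [0.5496, 0.0254, 0.1363]
orientation: [-180.0, 0.0, -87.2]
force: [0.8, -0.5, -0.1]
opening: 0.0179
gripper_force: 30.0
```

```bash
python3 chk.py pics/c4.png
```

```text
7.7 [0.5496 0.0254 0.1363] [-1.7997e+02  1.0000e-02 -8.7190e+01] [ 0.83 -0.54 -0.12] 0.0179
scene clip 400 lo [0.538  0.0051 0.0898] hi [0.5701 0.0461 0.1614]
scene lips 138 lo [0.5364 0.0055 0.0891] hi [0.5709 0.0467 0.106 ]
scene card 262 lo [ 0.5479 -0.0153  0.0611] hi [0.5547 0.0637 0.1073] [ 0.0336 -0.9994  0.5513  0.0299]
side clip 196 lo [0.5289 0.0077 0.0872] hi [0.5664 0.0501 0.1748]
side lips 58 lo [0.5285 0.0062 0.0865] hi [0.5671 0.0494 0.1062]
side card 35 lo [0.545  0.0386 0.0674] hi [0.5486 0.0685 0.1068] [0.0136 0.9999 0.5462 0.0434]
```

View pics/c4.png

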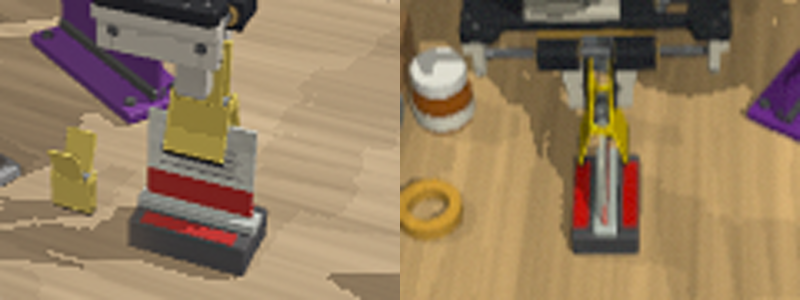

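The clip straddles the middle of the red card's edge, open and upright, with a jaw on each face and a gap on both sides. The card hasn't moved. Handing in.

```bash
python3 -c "
from plant import *
print(close_job())"
```

```text
the job is handed in; nothing more can be done
None
```

The yellow clip is off the strip and pinched wide open around the middle of the red card's top edge, upright with a jaw on each face and the edge about 20 mm below the pivot; the last pictures show a gap on both sides and the card unmoved, and the job was handed in at about 8 s with no verdict returned.

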